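# Open the spring-locked cash box with its key and hold it open

## Robot

A 6-joint arm with a two-finger parallel gripper is mounted at the origin on a cart in front of the work surface, level with it; the furniture and walls round the work are solid. World frame = base frame: x ahead of the robot, y to its left, z up, the work surface at z = 0. Lengths are in m, angles in rad, forces in N, time in s.
With the tool pointing down it reaches from about 0.375 to 0.9 m from the base axis. Payload 3.1 kg.
Tool frame: the origin (TCP) lies midway between the tips of the shut fingers; the grasp point (between the pads) lies manip.hold_point_z behind it (manip.hold_point_z is the distance from the TCP to the grasp point, in m); z points along the fingers, y is the direction in which the jaws open and shut (so a half turn about z gives the same grasp; the last joint's range is limited). The gripper opens to 85 mm and grips with 20 to 120 N. Pads are 22 mm wide; open, the fingers measure 114 mm over their backs; the gripper's body (76 mm by 85 mm) begins 54 mm behind the grasp point. The pads swing forward as they close: fully open they stand 13 mm farther back than shut.
Start: joints at [-1.444, 0.527, 1.433, -0, 1.181, -0.178], TCP at [0.188, -0.596, 0.231] pointing down, gripper open.
Joint ranges: [-3.08, 3.08], [-0.75, 2.2], [0.22, 2.44], [-1.43, 4.57], [0, 2.65], [-2.85, 2.85]. Speed limits (rad/s): [2.79, 2.79, 3.14, 3.14, 3.14, 3.14].

## Interface

Orientations are given as a unit quaternion [x, y, z, w].
In Python, from station import manip, snapshot, workorder, models gives the robot as it stands.
- The arm moves only by the tool jog_arm, never from a script. Its argument "commands" is a list of rows, each a list of 5 numbers: the opening in per cent of the stroke, from 0 (shut) to 100 (fully open), then the shift along the world's x, y, z in cm, then the turn about the world's z in rad. A call has 1 to 8 rows; each row shifts and turns the pose as measured when the row begins; what a row does not reach is not made up. A row lasts 1/12 s, in which the tool goes at most 41.7 mm and 7.16 degrees, less where a joint would pass 70% of its speed; a pose out of reach is approached as far as the arm can. A call with a gripper value outside its range is refused whole. The fingers move at their own pace and stop on an object; "squeeze" is the grip in N (left out, the last holds). Time passes only in rows, so rows that do not move let the fingers close. It gives the time, the measured TCP pose, the force and the opening at its end, in the units of the state.
- manip.sense(): the state, without advancing time (a new reading comes with each control period).
- snapshot(name): name is "scene" or "top"; returns a dict with "image" (420x560x3 uint8, red, green, blue), "intrinsics" (3x3 intrinsics, pixels), "extrinsics" (4x4, takes a point from camera to world coordinates). Camera axes: x right, y down, z forward; pixel columns grow to the right and rows downward; lengths in m; the calibration is good to about 2 mm. A picture is of the moment at which its call begins. There is no depth.
- workorder.sign_off(): hands the job in, once; it reports no verdict.
Trained networks look in a picture, given as the dict that the camera call returned (one of the last four; its "shot" number tells which), for a name from the list of things; names that differ only in an ending like _2 or _b are one class to them, and where a whole thing is asked for, a point or a joint stands for the part that bears it (a point fixed in the world has none). Each returns a list of dicts, best first, with "score" (0 to 1); they miss things now and then, are a little off and sometimes report something else, mostly with a low value. They report only what shows in the picture. A call takes as long as a camera call.
- models.find_in(picture, name): "centre" ([x, y, z] in m, in world coordinates, good to about 4 mm: the middle of the surface that is visible of it).
- models.pinpoint(picture, name): "centre" ([x, y, z] in m, in world coordinates, good to about 4 mm: a listed point, or the origin of a listed thing).
The state is a dict: "t": time; "q": joint angles; "qd": joint speeds; "tau": joint torques, N m; "tcp_pos": TCP position; "tool_rot": TCP orientation; "force": force on the tool from outside, world axes, zero at the start; "ft_torque": the same for the moment, N m; "finger_gap": opening from 0.0 (shut) to 1.0 (fully open).
Only numpy, scipy, OpenCV 4.12 (cv2) and the standard library are available. Lean on these libraries where they do the work, as an engineer would, in place of code of your own. Each camera call takes 0.05 s, during which the arm holds its last target. There are 200 camera calls.

## Task

Open the petty-cash box for a colleague: take the round-headed key out of the wooden key block and push it fully home in the lock on top of the box, easing it back and forth sideways where the sticky pins catch it instead of forcing it. Then turn it a quarter turn clockwise so that the lid springs up, and finish while still holding the key turned, because the lock snaps back as soon as it is let go. Leave the other two keys and the small things on the desk where they are.

Things in the scene. Friction and masses are not known exactly. Their poses are not given: they have to be found in the camera images.
- round_key: Key of the box: steel blade, black round disc head. Stands upright, shoulder on the block's top. Origin: centre of the shoulder, the underside of the head; z up from blade to head, x along the blade's width, y through its thickness. Blade 10 mm wide, 4 mm thick, alike both ways round, 34 mm long. Above the origin a collar 20 x 9.5 mm, 6 mm high, then the head. About 40 g.
- key_head (a point): Centre of the round key's disc head, 19.5 mm above its origin; axes of the key. The disc is 29 mm across and 10 mm thick along y (its flat faces are gripped); its top is 14.5 mm above this point.
- key_tip (a point): Tip of the round key's blade, 34 mm below the key's origin; axes of the key. The last 5 mm taper to a 45 degree point in the width direction (x). Where pins catch it, swaying the head 2.5 mm either way along the blade's width while pressing down with 5 to 15 N works it in, 1 to 2 mm a stroke; over 40 N counts as forcing.
- square_key: A key for something else, same blade, with a square-cornered head 22 (wide) x 10 x 30 mm. Stands in the same block. Origin and axes as for the round key. To be left alone.
- lobed_key: A key for something else, same size and blade, with a head of three round lobes (34 mm wide, 10 mm thick). Stands in the same block. Origin and axes as for the round key. To be left alone.
- key_block: Wooden block fixed to the desk, 44 (x) x 150 (y) x 44 mm high, foot 52 x 158 x 5 mm. Origin: centre of the underside. Three upright slots at y = -45, 0, +45 mm, 37 mm deep, 0.75 mm play round the blades, whose width lies along the block's y: heads are gripped along its x. Which key is in which slot varies, and on which side of the desk the block stands.
- cash_box: Grey steel cash box fixed to the desk, 190 (x) x 240 (y) x 85 mm high. Origin: centre of the underside; x points from its front edge (robot's side) to its hinges. The front 75 mm of the top is a fixed deck with the lock; behind lies the hinged lid with a folded handle, 95 mm above the desk.
- keyway (a point): Centre of the lock's mouth at the top of its steel collar (35 mm outside, 20 mm bore, 7 mm above the deck), on which the key's shoulder rests when home. 92 mm above the desk, 57 mm in front of the box's centre; axes of the box. The slot starts 1.5 mm lower, 12 mm along x, 6 mm along y, mouth bevelled 1.5 mm; the blade goes straight down, its width along x.
- lock (a joint): Turn of the lock's core, rad: 0 locked, grows clockwise seen from above, stop at 1.62. A spring drives it back (0.05 to 0.12 N m); it lags a turned key by up to 0.2. Two sticky pins block the blade's edges by 3 mm, at +x 10 mm deep and at -x 15 mm deep: they jam under a straight push but yield to 4 to 5 N along x. Only a blade deeper than 22 mm turns the core.
- lid (a joint): Opening of the lid, rad: 0 shut. The lock's cam lifts it evenly with the turn, to 0.125 at a quarter (front edge 14 mm up). It falls shut when the lock springs back.
- pen: Blue pen, 145 x 12 x 9 mm, lying on the desk between box and block. Origin at its underside.
- eraser: Eraser, 44 x 21 x 13 mm, on the desk in front of the key block. Origin at its underside.
- clip_tin: Round tin, 64 mm across, 30 mm high, behind the key block. Origin at its underside.

How it is judged:
On the way, in this order (a step that is already met when the one before it is completed fails the run):
1. the round key is drawn out of the key block, held in the fingers (height (world z) of key_tip above 0.055 m and contact force between the fingers and round_key above 1 N), for 0.2 s.
2. the key is fully home in the lock, not yet turned (horizontal distance between round_key and keyway below 0.004 m and z of round_key in the frame of keyway below 0.004 m and angle between round_key's own z axis and vertical below 0.12 rad and value of joint lock below 0.3 rad), for 0.1 s.
At the end, for the whole second after the job is handed in: The gripper still holds the round key (2 N or more); it is fully home (shoulder within 4 mm of the collar and of its centre, upright within 7 degrees) and turned a quarter (lock at least 1.25 rad, still), the lid is up (0.085 rad or more), the other keys are within 15 mm of their places (value of joint lock above 1.25 rad and value of joint lid above 0.085 rad and velocity of joint lock between -0.1 and 0.1 rad/s and horizontal distance between round_key and keyway below 0.004 m and z of round_key in the frame of keyway below 0.004 m and angle between round_key's own z axis and vertical below 0.12 rad and contact force between the fingers and round_key above 2 N and distance of each of square_key, lobed_key from where it was at the start of the episode below 0.015 m); the arm keeps its last pose, push and grip.
It fails at once if the key is forced into the lock: more than 40 N between key and cash box before the lock turns (contact force between round_key and cash_box above 40 N and value of joint lock below 0.3 rad).
It fails at once if another key is taken out or knocked (distance of any of square_key, lobed_key from where it was at the start of the episode above 0.02 m).
It fails at once if the pen, eraser or tin is pushed away (distance of any of pen, eraser, clip_tin from where it was at the start of the episode above 0.03 m).
It also fails if it takes over 54 s, if anything falls off the work surface, if the arm or the gripper's body presses on something with over 40 N, if the wrist force passes 120 N, or if a joint passes its speed limit or range.

## Working session

There is one attempt and no reset: what is moved stays moved. The work goes in short steps, Python scripts to look and compute and a tool call to move; the robot and the scene stay as the last step left them, time stands still between calls to the robot, and variables do not carry over. Pictures are saved under pics/ and viewed, about 8 in all and at most 12, crops included, and the job is handed in when it is done.

Besides the shell and the picture viewer there is one more tool, called after "Emit:" by a JSON object that holds its "op" and its "data", one argument or row to a line. jog_arm: Moves the arm, as the interface text tells. Its arguments: {"type":"object","properties":{"commands":{"type":"array","items":{"type":"array","items":{"type":"number"}}},"squeeze":{"type":"number"}},"required":["commands"]}

```bash
mkdir -p pics; python3 - <<'E'
from station import manip, snapshot, workorder, models
import cv2, numpy as np
s=manip.sense(); print(s, manip.hold_point_z)
for n in ("top","scene"):
    p=snapshot(n); cv2.imwrite(f"pics/{n}0.png",p["image"][:,:,::-1])
    print(n,p["intrinsics"],np.round(p["extrinsics"],4))
    for k in ("round_key","key_head","square_key","lobed_key","key_block","keyway","cash_box","pen","eraser","clip_tin"):
        print(k,[(np.round(d["centre"],4),round(d["score"],2)) for d in models.pinpoint(p,k)[:2]])
E
```

```text
{'t': 0.0, 'q': array([-1.44449288e+00,  5.28487920e-01,  1.43391634e+00, -4.49532209e-06,
        1.18141125e+00, -1.78474387e-01]), 'qd': array([0.00260653, 0.00028245, 0.00022245, 0.00102058, 0.00099693,
       0.00062047]), 'tau': array([ 3.70044190e-04, -4.42353702e+01, -1.78026420e+01, -1.48104300e-04,
        8.40042980e-03, -2.75034566e-06]), 'tcp_pos': array([ 0.18749975, -0.59544865,  0.2303158 ]), 'tool_rot': array([ 9.88410522e-01,  1.51800545e-01,  2.69110724e-05, -1.11110357e-03]), 'force': array([-0.12318745, -0.26986298,  0.62405311]), 'ft_torque': array([ 0.04793148, -0.00352126,  0.01442834]), 'finger_gap': 1.000974681769718} 0.0187
top [[509.59166103   0.         277.35113042]
 [  0.         509.59166103 201.36375852]
 [  0.           0.           1.        ]] [[-0.0183 -0.9821  0.1872  0.3894]
 [-0.9998  0.0163 -0.0125  0.0081]
 [ 0.0092 -0.1874 -0.9822  1.1377]
 [ 0.      0.      0.      1.    ]]
round_key [(array([0.5765, 0.2273, 0.0458]), 0.47)]
key_head [(array([0.5736, 0.2311, 0.0607]), 0.56)]
square_key [(array([0.5785, 0.1841, 0.0448]), 0.46)]
lobed_key [(a
[... 552 characters left out ...]
3497  0.2886]
 [-0.5229  0.6438 -0.5586  0.5029]
 [-0.0079 -0.659  -0.7521  0.735 ]
 [ 0.      0.      0.      1.    ]]
round_key [(array([0.5762, 0.2282, 0.0464]), 0.61)]
key_head [(array([0.5781, 0.2293, 0.0635]), 0.66)]
square_key [(array([0.5782, 0.1852, 0.0438]), 0.64)]
lobed_key [(array([0.58  , 0.1343, 0.0461]), 0.5)]
key_block [(array([5.742e-01, 1.827e-01, 5.000e-04]), 0.66)]
keyway [(array([ 0.4971, -0.1521,  0.0921]), 0.69)]
cash_box [(array([ 0.5572, -0.1645, -0.0019]), 0.94), (array([0.5754, 0.185 , 0.0498]), 0.7)]
pen [(array([ 0.5404, -0.0022, -0.0006]), 0.48)]
eraser [(array([5.102e-01, 1.676e-01, 5.000e-04]), 0.46)]
clip_tin [(array([6.702e-01, 1.560e-01, 3.000e-04]), 0.83)]
```

```bash
python3 - <<'E'
import cv2,numpy as np
a=cv2.imread("pics/top0.png");b=cv2.imread("pics/scene0.png")
c=cv2.resize(a[90:270,110:230],None,fx=3.3,fy=3.3,interpolation=cv2.INTER_CUBIC)
d=cv2.resize(a[80:280,250:450],None,fx=1.98*1.5,fy=1.98*1.5,interpolation=cv2.INTER_CUBIC)[:594,:]
h=min(c.shape[0],d.shape[0]);o=np.hstack([c[:h],d[:h]]);print(o.shape)
o=cv2.resize(o,None,fx=790/o.shape[1],fy=790/o.shape[1]);cv2.imwrite("pics/crop0.png",o)
E
```

```text
(594, 990, 3)
```

View pics/crop0.png

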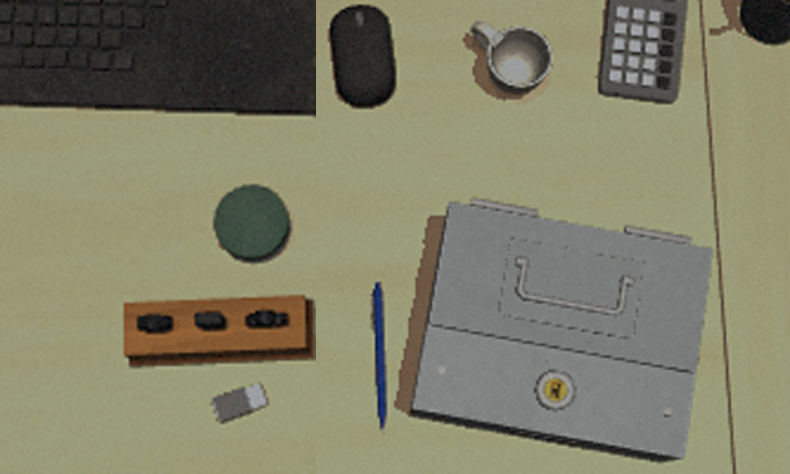

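View pics/scene0.png

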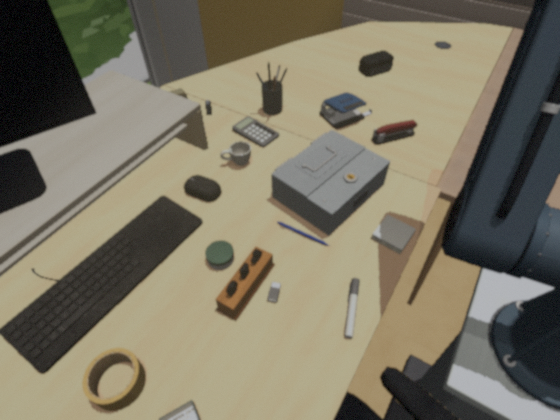

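```bash
cat > h.py <<'E'
from station import manip, snapshot, workorder, models
import cv2, numpy as np
def proj(p,X):
    E=np.linalg.inv(p["extrinsics"]);c=(E[:3,:3]@np.asarray(X,float).reshape(-1,3).T+E[:3,3:]);u=p["intrinsics"]@c
    return (u[:2]/u[2]).T
def ray(p,uv,z):
    d=p["extrinsics"][:3,:3]@np.linalg.solve(p["intrinsics"],np.array([uv[0],uv[1],1.]));o=p["extrinsics"][:3,3]
    return o+d*(z-o[2])/d[2]
def rect(p,x0,x1,y0,y1,z,res=.0005):
    """row 0 = x1, col 0 = y1 (looks like the top camera)"""
    W,H=int((y1-y0)/res),int((x1-x0)/res)
    src=proj(p,[[x1,y1,z],[x1,y0,z],[x0,y0,z],[x0,y1,z]]).astype(np.float32)
    M=cv2.getPerspectiveTransform(src,np.float32([[0,0],[W,0],[W,H],[0,H]]))
    return cv2.warpPerspective(p["image"][:,:,::-1],M,(W,H),flags=cv2.INTER_CUBIC)
E
python3 - <<'E'
from h import *
p=snapshot("top")
a=rect(p,.50,.64,.08,.28,.044); b=rect(p,.43,.68,-.31,-.02,.085)
hsv=cv2.cvtColor(a,cv2.COLOR_BGR2HSV); m=cv2.inRange(hsv,(5,110,90),(16,255,255))
m=cv2.morphologyEx(m,cv2.MORPH_CLOSE,np.ones((41,41)))
c=max(cv2.findContours(m,0,2)[0],key=cv2.contourArea); r=cv2.minAreaRect(c)
print("block",r,"centre",.64-r[0][1]*.0005,.28-r[0][0]*.0005)
print(np.array([[.64-v*.0005,.28-u*.0005] for u,v in cv2.boxPoints(r)]).round(4))
g=cv2.GaussianBlur(cv2.cvtColor(b,cv2.COLOR_BGR2GRAY),(0,0),1.5)
e=cv2.Canny(g,15,40)
for l in (lambda q:q)(cv2.HoughLinesP(e,1,np.pi/720,60,minLineLength=170,maxLineGap=25))[:14,0]:
    x1,y1,x2,y2=l; print(l,"yawdeg",round(np.degrees(np.arctan2(y2-y1,x2-x1)),2))
cv2.imwrite("pics/rect0.png",np.hstack([cv2.resize(a,None,fx=.75,fy=.75),cv2.resize(b[:280],None,fx=.75,fy=.75)]) if 0 else b)
for z,lab in ((.064,"head"),):
    # dark head centroid
    a2=rect(p,.52,.62,.09,.27,.078); g2=cv2.cvtColor(a2,cv2.COLOR_BGR2GRAY)
    _,lb,st,ce=cv2.connectedComponentsWithStats((g2<60).astype(np.uint8))
    print([(st[i][:5].tolist(),round(.62-ce[i][1]*.0005,4),round(.27-ce[i][0]*.0005,4)) for i in range(1,len(st)) if st[i][4]>150])
# lock collar: yellow/brass core
b2=rect(p,.46,.53,-.19,-.11,.0905); h2=cv2.cvtColor(b2,cv2.COLOR_BGR2HSV); mm=cv2.inRange(h2,(15,110,80),(35,255,255))
mm=cv2.morphologyEx(mm,cv2.MORPH_CLOSE,np.ones((15,15)));c=max(cv2.findContours(mm,0,2)[0],key=cv2.contourArea)
(u,v),rr=cv2.minEnclosingCircle(c);print("core",.53-v*.0005,-.11-u*.0005,rr*.5)
o=np.hstack([cv2.resize(b2,(400,350)),cv2.resize(a2,(400,350))]);cv2.imwrite("pics/z0.png",o)
E
```

```text
block ((202.84324645996094, 138.42420959472656), (106.22466278076172, 312.151611328125), 88.41764068603516) centre 0.5707878952026367 0.17857837677001956
[[0.5952 0.2573]
 [0.5995 0.1013]
 [0.5464 0.0998]
 [0.5421 0.2559]]
[577 499 577   4] yawdeg -90.0
[ 67 404 489 488] yawdeg 11.26
[ 50 247 511 342] yawdeg 11.64
[571 497 571  12] yawdeg -90.0
[ 53 243 521 336] yawdeg 11.24
[ 36 412 449 494] yawdeg 11.23
[ 18 407  96  22] yawdeg -78.55
[ 17 392 355 460] yawdeg 11.38
[ 34 301  89  33] yawdeg -78.4
[111  22 576 116] yawdeg 11.43
[181 191 423 240] yawdeg 11.45
[ 45 243 513 336] yawdeg 11.24
[523 328 564 131] yawdeg -78.24
[ 14 407 452 494] yawdeg 11.23
[([49, 63, 295, 100, 5051], np.float64(0.5489), np.float64(0.1612)), ([155, 78, 52, 32, 1397], np.float64(0.573), np.float64(0.1798)), ([236, 78, 70, 30, 1759], np.float64(0.5733), np.float64(0.135)), ([63, 81, 59, 32, 1600], np.float64(0.5716), np.float64(0.224))]
core 0.49698743057250977 -0.154655029296875 9.702271461486816
```

View pics/z0.png

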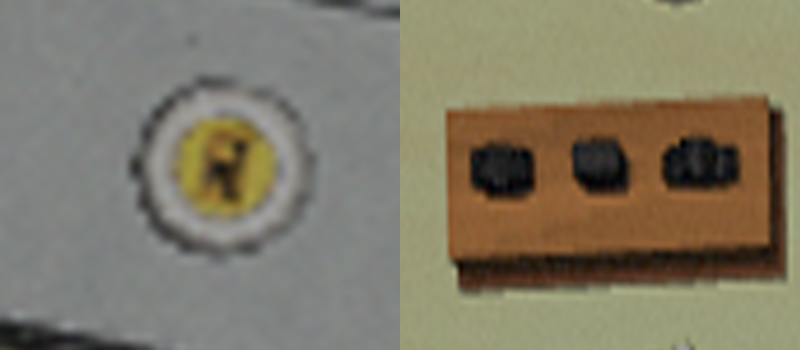

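Emit:
{"op": "jog_arm", "data": {
  "commands": [
    [50,1.7,3.6,0,0.06],
    [50,1.7,3.6,0,0.06],
    [50,1.7,3.6,0,0.06],
    [50,1.7,3.6,0,0.06],
    [50,1.7,3.6,0,0.06],
    [50,1.7,3.6,0,0.06],
    [50,1.7,3.6,0,0.06],
    [50,1.7,3.6,0,0.06]
  ],
  "squeeze": 60
}}

```text
t: 1.82
tcp_pos: [0.3229, -0.3077, 0.2317]
tool_rot: [0.922, 0.386, 0.001, 0.007]
force: [0.3, -0.5, -0.2]
finger_gap: 0.495
```

Emit:
{"op": "jog_arm", "data": {
  "commands": [
    [50,1.7,3.6,0,0.06],
    [50,1.7,3.6,0,0.06],
    [50,1.7,3.6,0,0.06],
    [50,1.7,3.6,0,0.06],
    [50,1.7,3.6,0,0.06],
    [50,1.7,3.6,0,0.06],
    [50,1.7,3.6,0,0.06],
    [50,1.7,3.6,0,0.06]
  ]
}}

```text
t: 2.48
tcp_pos: [0.4634, -0.0056, 0.2346]
tool_rot: [0.798, 0.603, 0.005, 0.01]
force: [0.2, -1.0, -0.4]
finger_gap: 0.497
```

Emit:
{"op": "jog_arm", "data": {
  "commands": [
    [50,1.5,3.5,0,0.06],
    [50,1.5,3.5,-1,0.06],
    [50,1.5,3.5,-1,0.06],
    [50,1.5,3.5,-1,0.06],
    [50,1.5,3.0,-1,0.05],
    [50,1.5,2.5,-1,0.03]
  ]
}}

```text
t: 2.98
tcp_pos: [0.5594, 0.2037, 0.187]
tool_rot: [0.683, 0.73, 0.011, 0.013]
force: [-0.4, -0.2, -0.0]
finger_gap: 0.503
```

Emit:
{"op": "jog_arm", "data": {
  "commands": [
    [50,1.5,2.4,-2,-0.02],
    [50,0,0,-2,-0.02],
    [50,0,0,-2,0],
    [50,0,0,0,0],
    [50,0,0,0,0]
  ]
}}

```text
t: 3.4
tcp_pos: [0.5787, 0.2379, 0.1233]
tool_rot: [0.694, 0.719, 0.014, 0.014]
force: [-0.1, -1.4, 0.6]
finger_gap: 0.497
```

```bash
cat >> h.py <<'E'
from scipy.spatial.transform import Rotation as R
def st():
    s=manip.sense(); M=R.from_quat(s["tool_rot"]).as_matrix(); h=s["tcp_pos"]-manip.hold_point_z*M[:,2]
    print("t",round(s["t"],2),"tcp",s["tcp_pos"].round(4),"hold",h.round(4),"jawdir",np.arctan2(M[1,1],M[0,1]).round(4),"z",M[:,2].round(4),"q",s["q"].round(2),"F",s["force"].round(1),"T",s["ft_torque"].round(2),"gap",round(s["finger_gap"],3))
    return s,M,h
E
python3 - <<'E'
from h import *
st()
for n in ("top","scene"):
    p=snapshot(n); cv2.imwrite(f"pics/{n}1.png",p["image"][:,:,::-1])
    for k in ("round_key","key_head"):
        print(k,[(np.round(d["centre"],4),round(d["score"],2)) for d in models.pinpoint(p,k)[:2]])
c=cv2.resize(cv2.imread("pics/scene1.png")[200:340,180:320],None,fx=4,fy=4,interpolation=2)
cv2.imwrite("pics/c1.png",c)
E
```

```text
t 3.4 tcp [0.5787 0.2379 0.1233] hold [0.578  0.2379 0.142 ] jawdir 0.0351 z [ 3.970e-02  6.000e-04 -9.992e-01] q [ 0.22  0.65  1.55 -0.01  0.9   0.19] F [-0.1 -1.4  0.6] T [0.   0.   0.03] gap 0.497
round_key [(array([ 0.5538, -0.1624, -0.0016]), 0.65), (array([0.5749, 0.226 , 0.0453]), 0.53)]
key_head [(array([0.5754, 0.2301, 0.06  ]), 0.43)]
round_key [(array([0.5758, 0.2292, 0.0474]), 0.65), (array([ 5.572e-01, -1.661e-01,  3.000e-04]), 0.21)]
key_head [(array([0.5758, 0.2254, 0.0612]), 0.6)]
```

View pics/c1.png

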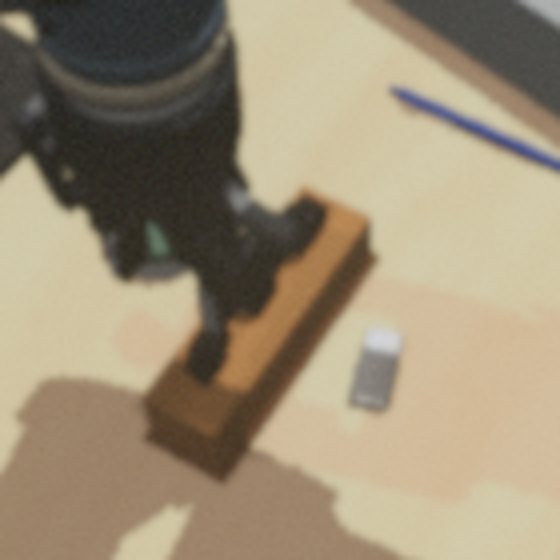

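Emit:
{"op": "jog_arm", "data": {
  "commands": [
    [50,0,0,0,0],
    [50,0,0,0,0],
    [50,0,0,0,0],
    [50,0,0,0,0]
  ]
}}

```text
t: 4.03
tcp_pos: [0.5809, 0.2365, 0.1283]
tool_rot: [0.695, 0.718, 0.017, 0.016]
force: [0.4, -0.2, -0.2]
finger_gap: 0.502
```

```bash
python3 -c "
from h import *
st()"
```

```text
t 4.03 tcp [0.5809 0.2365 0.1283] hold [0.58   0.2365 0.1469] jawdir 0.0322 z [ 0.0477  0.0022 -0.9989] q [ 0.21  0.64  1.55 -0.01  0.9   0.19] F [ 0.4 -0.2 -0.2] T [-0.02  0.02  0.01] gap 0.502
```

Emit:
{"op": "jog_arm", "data": {
  "commands": [
    [50,0,-0.5,-1,0],
    [50,0,-0.5,-1,0]
  ]
}}

```text
t: 4.2
tcp_pos: [0.5828, 0.2272, 0.1099]
tool_rot: [0.695, 0.719, 0.02, 0.018]
force: [0.2, -0.6, 0.2]
finger_gap: 0.498
```

```bash
python3 -c "
from h import *
st()"
```

```text
t 4.2 tcp [0.5828 0.2272 0.1099] hold [0.5818 0.2271 0.1286] jawdir 0.0335 z [ 0.0541  0.0037 -0.9985] q [ 0.2   0.66  1.57 -0.01  0.85  0.17] F [ 0.2 -0.6  0.2] T [-0.03  0.01  0.02] gap 0.498
```

Emit:
{"op": "jog_arm", "data": {
  "commands": [
    [50,0,0,0,0]
  ]
}}

```text
t: 4.28
tcp_pos: [0.5814, 0.2258, 0.1075]
tool_rot: [0.695, 0.718, 0.018, 0.017]
force: [0.6, 0.1, -0.4]
finger_gap: 0.498
```

Emit:
{"op": "jog_arm", "data": {
  "commands": [
    [50,0,0,0,0]
  ]
}}

```text
t: 4.37
tcp_pos: [0.5809, 0.2253, 0.1064]
tool_rot: [0.695, 0.718, 0.018, 0.017]
force: [0.9, 1.2, 0.6]
finger_gap: 0.497
```

```bash
python3 -c "
from h import *
s,M,h=st();print(s['qd'].round(4),s['q'],s['tau'].round(3))"
```

```text
t 4.37 tcp [0.5809 0.2253 0.1064] hold [0.58   0.2252 0.1251] jawdir 0.0321 z [ 0.0482  0.0022 -0.9988] q [ 0.19  0.67  1.58 -0.01  0.85  0.17] F [0.9 1.2 0.6] T [-0.04  0.04 -0.01] gap 0.497
[-0.0129  0.0254  0.0243 -0.0081 -0.0091 -0.0042] [ 0.19430936  0.66740456  1.5757804  -0.00956733  0.85070299  0.16830086] [-1.7000e-02 -4.5478e+01 -1.3025e+01 -2.7000e-02 -1.3500e-01 -5.0000e-03]
```

Emit:
{"op": "jog_arm", "data": {
  "commands": [
    [50,0,0,0,0],
    [50,0,0,0,0],
    [50,0,0,0,0],
    [50,0,0,0,0]
  ]
}}

```text
t: 4.7
tcp_pos: [0.5803, 0.2248, 0.1051]
tool_rot: [0.696, 0.718, 0.017, 0.016]
force: [0.4, -0.7, -0.6]
finger_gap: 0.501
```

```bash
python3 -c "
from h import *
s,M,h=st();print(s['qd'].round(4),s['q'],s['tau'].round(3))"
```

```text
t 4.7 tcp [0.5803 0.2248 0.1051] hold [0.5795 0.2248 0.1238] jawdir 0.0315 z [ 0.0457  0.0017 -0.999 ] q [ 0.19  0.67  1.58 -0.01  0.85  0.17] F [ 0.4 -0.7 -0.6] T [0.01 0.01 0.02] gap 0.501
[ 0.002   0.0002 -0.0018  0.0008 -0.0004 -0.0013] [ 0.1937315   0.66937919  1.57641519 -0.00943124  0.85066476  0.16829235] [-5.8000e-02 -4.5686e+01 -1.3227e+01 -2.2000e-02 -1.5500e-01 -0.0000e+00]
```

Emit:
{"op": "jog_arm", "data": {
  "commands": [
    [50,0,0,4,0],
    [50,0,0,4,0],
    [50,0,0,0,0],
    [50,0,0,0,0],
    [50,0,0,0,0]
  ]
}}

```text
t: 5.12
tcp_pos: [0.579, 0.2251, 0.1853]
tool_rot: [0.695, 0.718, 0.014, 0.014]
force: [-0.0, 0.2, 0.3]
finger_gap: 0.503
```

```bash
python3 -c "
from h import *
s,M,h=st()"
```

```text
t 5.12 tcp [0.579  0.2251 0.1853] hold [0.5783 0.2251 0.204 ] jawdir 0.0323 z [ 4.060e-02  9.000e-04 -9.992e-01] q [ 0.19  0.56  1.52 -0.01  1.02  0.17] F [-0.   0.2  0.3] T [-0.06  0.01 -0.01] gap 0.503
```

Emit:
{"op": "jog_arm", "data": {
  "commands": [
    [50,0,0,-1,0],
    [50,0,0,-1,0],
    [50,0,0,-1,0],
    [50,0,0,-1,0],
    [50,0,0,-1,0],
    [50,0,0,0,0],
    [50,0,0,0,0]
  ]
}}

```text
t: 5.7
tcp_pos: [0.5741, 0.2242, 0.1231]
tool_rot: [0.695, 0.718, 0.009, 0.011]
force: [1.3, 0.8, 0.7]
finger_gap: 0.501
```

```bash
python3 -c "
from h import *
s,M,h=st()"
```

```text
t 5.7 tcp [0.5741 0.2242 0.1231] hold [0.5735 0.2242 0.1418] jawdir 0.0324 z [ 0.0278 -0.0016 -0.9996] q [ 0.19  0.64  1.57 -0.01  0.9   0.17] F [1.3 0.8 0.7] T [0.   0.03 0.02] gap 0.501
```

Emit:
{"op": "jog_arm", "data": {
  "commands": [
    [50,0.15,0.1,-1,0],
    [50,0.15,0.1,-1,0],
    [50,0.15,0.1,-1,0],
    [50,0.15,0.1,-1,0],
    [50,0,0,0,0],
    [50,0,0,0,0]
  ]
}}

```text
t: 6.2
tcp_pos: [0.581, 0.2287, 0.078]
tool_rot: [0.696, 0.718, 0.009, 0.01]
force: [-0.6, -0.2, 0.7]
finger_gap: 0.499
```

```bash
python3 -c "
from h import *
s,M,h=st()
p=snapshot('top')
for z,hh in ((0,'hold'),):print(proj(p,h), proj(p,[.5755,.228,.0635]))
c=p['image'][:,:,::-1]; cv2.imwrite('pics/c2.png',cv2.resize(c[110:230,110:230],None,fx=4.5,fy=4.5,interpolation=2))
q=snapshot('scene')
print(models.pinpoint(q,'round_key')[:1],models.pinpoint(q,'key_head')[:1])
"
```

```text
t 6.2 tcp [0.581  0.2287 0.078 ] hold [0.5805 0.2287 0.0967] jawdir 0.0323 z [ 0.0277 -0.0016 -0.9996] q [ 0.2   0.72  1.57 -0.01  0.83  0.17] F [-0.6 -0.2  0.7] T [0.   0.04 0.01] gap 0.499
[[164.50063086 206.66630809]] [[168.0286442  211.72840249]]
[] [{'centre': [0.5783, 0.2279, 0.0654], 'score': 0.59}]
```

View pics/c2.png

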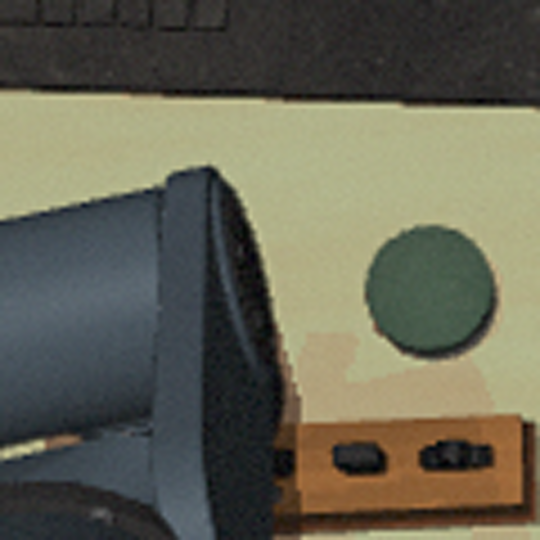

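Emit:
{"op": "jog_arm", "data": {
  "commands": [
    [50,-0.1,0,-0.7,0],
    [50,-0.1,0,-0.7,0],
    [50,-0.1,0,-0.7,0],
    [50,0,0,-0.5,0],
    [50,0,0,0,0]
  ]
}}

```text
t: 6.82
tcp_pos: [0.5789, 0.2289, 0.0527]
tool_rot: [0.696, 0.718, 0.011, 0.012]
force: [-0.1, -0.4, -0.3]
finger_gap: 0.5
```

```bash
python3 -c "
from h import *
s,M,h=st()
"
```

```text
t 6.82 tcp [0.5789 0.2289 0.0527] hold [0.5783 0.2289 0.0714] jawdir 0.0322 z [ 3.310e-02 -5.000e-04 -9.995e-01] q [ 0.2   0.75  1.59 -0.01  0.77  0.18] F [-0.1 -0.4 -0.3] T [0.04 0.04 0.  ] gap 0.5
```

Emit:
{"op": "jog_arm", "data": {
  "commands": [
    [40,-0.2,0,-0.3,0],
    [30,0,0,0,0],
    [22,0,0,0,0],
    [22,0,0,0,0]
  ],
  "squeeze": 30
}}

```text
t: 7.15
tcp_pos: [0.5761, 0.2287, 0.0484]
tool_rot: [0.696, 0.718, 0.011, 0.012]
force: [0.3, 0.1, -0.8]
finger_gap: 0.222
```

Emit:
{"op": "jog_arm", "data": {
  "commands": [
    [5,0,0,0,0],
    [5,0,0,0,0],
    [5,0,0,0,0],
    [5,0,0,0,0]
  ]
}}

```text
t: 7.48
tcp_pos: [0.5756, 0.2288, 0.0488]
tool_rot: [0.696, 0.718, 0.01, 0.011]
force: [0.2, 0.4, -1.2]
finger_gap: 0.109
```

```bash
python3 -c "
from h import *
s,M,h=st()
"
```

```text
t 7.48 tcp [0.5756 0.2288 0.0488] hold [0.575  0.2288 0.0675] jawdir 0.0322 z [ 3.040e-02 -9.000e-04 -9.995e-01] q [ 0.2   0.76  1.6  -0.01  0.76  0.18] F [ 0.2  0.4 -1.2] T [-0.04  0.11  0.01] gap 0.109
```

Emit:
{"op": "jog_arm", "data": {
  "commands": [
    [5,0,0,0,0],
    [5,0,0,0.5,0],
    [5,0,0,1,0],
    [5,0,0,1,0],
    [5,0,0,1,0],
    [5,0,0,1,0]
  ],
  "squeeze": 70
}}

```text
t: 7.98
tcp_pos: [0.575, 0.2285, 0.0962]
tool_rot: [0.696, 0.718, 0.009, 0.011]
force: [0.6, -0.2, -1.0]
finger_gap: 0.102
```

```bash
python3 -c "
from h import *
s,M,h=st()
"
```

```text
t 7.98 tcp [0.575  0.2285 0.0962] hold [0.5745 0.2285 0.1149] jawdir 0.0322 z [ 0.0283 -0.0015 -0.9996] q [ 0.2   0.68  1.58 -0.01  0.85  0.18] F [ 0.6 -0.2 -1. ] T [-0.02  0.02  0.01] gap 0.102
```

Emit:
{"op": "jog_arm", "data": {
  "commands": [
    [5,0,-0.5,2,0.03],
    [5,0,-1,2,0.07],
    [5,-0.6,-2.5,2,0.1],
    [5,-0.6,-2.5,1,0.1],
    [5,-0.6,-2.5,0.5,0.1],
    [5,-0.6,-2.5,0,0.1],
    [5,-0.6,-2.5,0,0.1],
    [5,-0.6,-2.5,0,0.1]
  ]
}}

```text
t: 8.65
tcp_pos: [0.5431, 0.0636, 0.1896]
tool_rot: [0.387, 0.922, 0.021, 0.016]
force: [0.1, -1.0, -1.1]
finger_gap: 0.1
```

Emit:
{"op": "jog_arm", "data": {
  "commands": [
    [5,-0.6,-2.5,0,0.1],
    [5,-0.6,-2.5,0,0.1],
    [5,-0.6,-2.5,0,0.1],
    [5,-0.6,-2.5,0,0.1],
    [5,-0.6,-2.5,0,0.1],
    [5,-0.6,-2.5,0,0.1]
  ]
}}

```text
t: 9.15
tcp_pos: [0.5061, -0.0938, 0.199]
tool_rot: [0.081, 0.996, 0.025, 0.015]
force: [0.4, -0.2, -0.4]
finger_gap: 0.105
```

```bash
python3 -c "
from h import *
s,M,h=st()
"
```

```text
t 9.15 tcp [ 0.5061 -0.0938  0.199 ] hold [ 0.5054 -0.0947  0.2176] jawdir 1.4091 z [ 0.0347  0.0479 -0.9982] q [-0.43  0.42  1.76  0.07  0.96 -1.88] F [ 0.4 -0.2 -0.4] T [-0.04  0.03 -0.02] gap 0.105
```

Emit:
{"op": "jog_arm", "data": {
  "commands": [
    [5,-0.2,-1,0,0],
    [5,-0.2,-1,0,0],
    [5,-0.2,-1,0,0],
    [5,-0.2,-1,0,0],
    [5,0,0,0,0]
  ]
}}

```text
t: 9.57
tcp_pos: [0.4983, -0.1427, 0.2051]
tool_rot: [0.082, 0.996, 0.022, 0.02]
force: [-0.0, -0.1, -0.3]
finger_gap: 0.099
```

```bash
python3 -c "
from h import *
s,M,h=st()
"
```

```text
t 9.57 tcp [ 0.4983 -0.1427  0.2051] hold [ 0.4975 -0.1435  0.2238] jawdir 1.4073 z [ 0.0439  0.0411 -0.9982] q [-0.53  0.41  1.75  0.07  0.97 -1.97] F [-0.  -0.1 -0.3] T [ 0.    0.04 -0.06] gap 0.099
```

Emit:
{"op": "jog_arm", "data": {
  "commands": [
    [5,0,0,-1,0],
    [5,0,0,-1,0],
    [5,0,0,-1,0],
    [5,0,0,0,0]
  ]
}}

```text
t: 9.9
tcp_pos: [0.4988, -0.1416, 0.1744]
tool_rot: [0.082, 0.996, 0.022, 0.022]
force: [0.3, 1.4, -1.1]
finger_gap: 0.103
```

```bash
python3 -c "
from h import *
s,M,h=st()
"
```

```text
t 9.9 tcp [ 0.4988 -0.1416  0.1744] hold [ 0.4979 -0.1423  0.193 ] jawdir 1.4077 z [ 0.0467  0.0407 -0.9981] q [-0.53  0.46  1.78  0.08  0.89 -1.98] F [ 0.3  1.4 -1.1] T [0.03 0.06 0.  ] gap 0.103
```

Emit:
{"op": "jog_arm", "data": {
  "commands": [
    [5,0,4,0,0],
    [5,0,4,0,0],
    [5,0,0,0,0],
    [5,0,0,0,0]
  ]
}}

```text
t: 10.23
tcp_pos: [0.499, -0.0582, 0.1728]
tool_rot: [0.082, 0.996, 0.023, 0.021]
force: [-0.5, -0.6, -0.7]
finger_gap: 0.099
```

```bash
python3 -c "
from h import *
s,M,h=st()
"
```

```text
t 10.23 tcp [ 0.499  -0.0582  0.1728] hold [ 0.4981 -0.059   0.1915] jawdir 1.4066 z [ 0.0455  0.0414 -0.9981] q [-0.37  0.44  1.83  0.07  0.85 -1.83] F [-0.5 -0.6 -0.7] T [-0.02  0.03 -0.03] gap 0.099
```

Emit:
{"op": "jog_arm", "data": {
  "commands": [
    [5,0,-1,0,0],
    [5,0,-1,0,0],
    [5,0,-1,0,0],
    [5,0,-1,0,0],
    [5,0,-1,0,0],
    [5,0,-1,0,0],
    [5,0,-1,0,0],
    [5,0,0,0,0]
  ]
}}

```text
t: 10.9
tcp_pos: [0.4999, -0.1406, 0.1733]
tool_rot: [0.084, 0.996, 0.021, 0.023]
force: [0.3, -0.3, -0.1]
finger_gap: 0.1
```

```bash
python3 -c "
from h import *
s,M,h=st()
"
```

```text
t 10.9 tcp [ 0.4999 -0.1406  0.1733] hold [ 0.499  -0.1413  0.192 ] jawdir 1.4035 z [ 0.0486  0.038  -0.9981] q [-0.52  0.46  1.78  0.07  0.88 -1.97] F [ 0.3 -0.3 -0.1] T [-0.09  0.01  0.05] gap 0.1
```

Emit:
{"op": "jog_arm", "data": {
  "commands": [
    [5,0,0,0,-0.12],
    [5,0,0,0,-0.12],
    [5,0,0,0,-0.12],
    [5,0,0,0,-0.12],
    [5,0,0,0,0],
    [5,0,0,0,0]
  ]
}}

```text
t: 11.4
tcp_pos: [0.4991, -0.1443, 0.1729]
tool_rot: [0.329, 0.944, 0.015, 0.027]
force: [-0.5, -0.8, -0.7]
finger_gap: 0.098
```

```bash
python3 -c "
from h import *
s,M,h=st();print('tool-frame',M.T@[0,0,-1])
"
```

```text
t 11.4 tcp [ 0.4991 -0.1443  0.1729] hold [ 0.498  -0.1445  0.1916] jawdir 0.9019 z [ 0.0603  0.0116 -0.9981] q [-0.52  0.45  1.79  0.05  0.85 -1.46] F [-0.5 -0.8 -0.7] T [-0.04  0.05 -0.03] gap 0.098
tool-frame [ 0.04001658 -0.0465264   0.99811521]
```

Emit:
{"op": "jog_arm", "data": {
  "commands": [
    [5,0,0,0,0.06],
    [5,0,0,0,0.06],
    [5,0,0,0,0.06],
    [5,0,0,0,0.06],
    [5,0,0,0,0.06],
    [5,0,0,0,0.06],
    [5,0,0,0,0.06],
    [5,0,0,0,0.02]
  ]
}}

```text
t: 12.07
tcp_pos: [0.4987, -0.1443, 0.1728]
tool_rot: [0.092, 0.995, 0.022, 0.022]
force: [-0.1, -0.7, -0.5]
finger_gap: 0.1
```

```bash
python3 -c "
from h import *
s,M,h=st();print('tool-frame',M.T@[0,0,-1])
"
```

```text
t 12.07 tcp [ 0.4987 -0.1443  0.1728] hold [ 0.4979 -0.1451  0.1915] jawdir 1.3882 z [ 0.0473  0.0397 -0.9981] q [-0.53  0.46  1.78  0.08  0.88 -1.97] F [-0.1 -0.7 -0.5] T [-0.02  0.01  0.02] gap 0.1
tool-frame [ 0.03927698 -0.04762431  0.9980928 ]
```

Emit:
{"op": "jog_arm", "data": {
  "commands": [
    [5,-0.1,-0.3,-0.8,-0.01],
    [5,-0.1,-0.3,-0.8,0],
    [5,-0.1,-0.3,-0.8,0],
    [5,0,0,-0.3,0],
    [5,0,0,0,0],
    [5,0,0,0,0]
  ]
}}

```text
t: 12.57
tcp_pos: [0.4948, -0.1545, 0.142]
tool_rot: [0.095, 0.995, 0.022, 0.021]
force: [-0.5, 0.3, -0.0]
finger_gap: 0.103
```

```bash
cat >> h.py <<'E'
def look(tag):
    s,M,h=st(); tip=h+.0575*M[:,2]; org=h+.0235*M[:,2]; print("tip",tip.round(4),"org",org.round(4))
    ims=[]
    for n in ("top","scene"):
        p=snapshot(n); u=proj(p,tip)[0]; k=proj(p,[.4965,-.152,.092])[0]
        print(n,"tip px",u.round(1),"kw px",k.round(1))
        for nm in ("keyway","key_tip","key_head","round_key"):
            print(nm,[(np.round(d["centre"],4),round(d["score"],2)) for d in models.pinpoint(p,nm)[:1]])
        x,y=(k-33).astype(int); print("crop origin",x,y,"scale 6"); 
        ims.append(cv2.resize(p["image"][y:y+66,x:x+66,::-1],None,fx=6,fy=6,interpolation=2))
    cv2.imwrite(f"pics/{tag}.png",np.hstack(ims))
E
python3 -c "
from h import *
look('c3')"
```

```text
t 12.57 tcp [ 0.4948 -0.1545  0.142 ] hold [ 0.4939 -0.1553  0.1606] jawdir 1.3822 z [ 0.0461  0.0406 -0.9981] q [-0.55  0.51  1.81  0.08  0.81 -1.99] F [-0.5  0.3 -0. ] T [-0.01  0.02 -0.01] gap 0.103
tip [ 0.4966 -0.1529  0.1032] org [ 0.495  -0.1543  0.1372]
top tip px [350.7 243.6] kw px [349.4 244.2]
keyway [(array([ 0.4952, -0.1496,  0.0902]), 0.84)]
key_tip []
key_head []
round_key []
crop origin 316 211 scale 6
scene tip px [352.  172.5] kw px [351.2 176.2]
keyway [(array([ 0.4932, -0.1506,  0.0908]), 0.56)]
key_tip [(array([ 0.4922, -0.1549,  0.104 ]), 0.65)]
key_head [(array([ 0.4961, -0.158 ,  0.1567]), 0.55)]
round_key [(array([ 0.4952, -0.1545,  0.1407]), 0.64)]
crop origin 318 143 scale 6
```

View pics/c3.png

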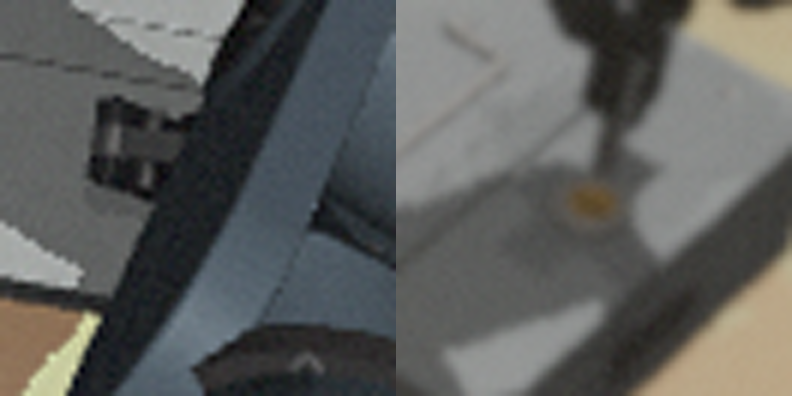

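```bash
python3 -c "
from h import *
s,M,h=st()
p=snapshot('scene');
for im,n in ((cv2.imread('pics/scene0.png'),'s0'),(p['image'][:,:,::-1].copy(),'now')):
    hsv=cv2.cvtColor(im,cv2.COLOR_BGR2HSV)[150:200,325:375]
    m=cv2.inRange(hsv,(12,90,40),(35,255,255)); _,lb,stt,ce=cv2.connectedComponentsWithStats(m)
    i=1+np.argmax(stt[1:,4]); c=ce[i]+[325,150]; x,y,w,hh,a=stt[i]; bb=np.array([325+x+(w-1)/2,150+y+(hh-1)/2])
    print(n,c,bb,a,ray(p,c,.0905).round(4),ray(p,bb,.0905).round(4))
t=cv2.imread('pics/top0.png');hsv=cv2.cvtColor(t,cv2.COLOR_BGR2HSV)[220:270,325:375]
m=cv2.inRange(hsv,(12,90,40),(35,255,255)); _,lb,stt,ce=cv2.connectedComponentsWithStats(m)
i=1+np.argmax(stt[1:,4]);x,y,w,hh,a=stt[i]
q=snapshot('top');bb=[325+x+(w-1)/2,220+y+(hh-1)/2];print('top',ce[i]+[325,220],bb,a,ray(q,bb,.0905).round(4))
# collar circle (bright) in top
g=cv2.resize(t[222:266,328:372],None,fx=8,fy=8,interpolation=2); g=cv2.cvtColor(g,cv2.COLOR_BGR2GRAY)
print(cv2.HoughCircles(cv2.GaussianBlur(g,(0,0),3),cv2.HOUGH_GRADIENT,1,100,param1=60,param2=20,minRadius=50,maxRadius=90))
"
```

```text
t 13.07 tcp [ 0.4953 -0.1545  0.1429] hold [ 0.4944 -0.1553  0.1616] jawdir 1.3826 z [ 0.0477  0.0396 -0.9981] q [-0.55  0.51  1.81  0.08  0.81 -1.99] F [-0.8 -0.  -0.5] T [-0.02  0.03  0.01] gap 0.102
s0 [350.3  176.35] [350.5 176.5] 20 [ 0.4987 -0.1517  0.0905] [ 0.498  -0.1515  0.0905]
now [350.30769231 176.07692308] [350. 176.] 26 [ 0.499  -0.1526  0.0905] [ 0.4998 -0.1525  0.0905]
top [350.73913043 243.97101449] [np.float64(350.5), np.float64(244.0)] 69 [ 0.497  -0.1545  0.0905]
[[[182.5 180.5  59. ]]]
```

Emit:
{"op": "jog_arm", "data": {
  "commands": [
    [5,0,0,-0.5,-0.01],
    [5,0,0,-0.4,0],
    [5,0,0,-0.3,0],
    [5,0,0,-0.2,0],
    [5,0,0,0,0]
  ]
}}

```text
t: 13.58
tcp_pos: [0.4952, -0.1544, 0.1273]
tool_rot: [0.1, 0.995, 0.022, 0.022]
force: [-0.3, 0.2, -0.5]
finger_gap: 0.1
```

```bash
cat >> h.py <<'E'
def kk():
    s,M,h=st(); tip=h+.0575*M[:,2]; org=h+.0235*M[:,2]; print("tip",tip.round(4),"org",org.round(4))
    ex=np.array([np.cos(.199),-np.sin(.199)]);ey=np.array([np.sin(.199),np.cos(.199)])
    print("depth mm",((.0905-tip[2])*1e3).round(1),"box-frame tip-kw mm",(1e3*np.array([ex@(tip[:2]-[.497,-.1525]),ey@(tip[:2]-[.497,-.1525])])).round(1),"tilt x,y",(ex@M[:2,2]).round(3),(ey@M[:2,2]).round(3),"F box",(ex@s["force"][:2]).round(1),(ey@s["force"][:2]).round(1),s["force"][2].round(1))
E
python3 -c "
from h import *
kk()"
```

```text
t 13.58 tcp [ 0.4952 -0.1544  0.1273] hold [ 0.4943 -0.1552  0.146 ] jawdir 1.3715 z [ 0.0479  0.0391 -0.9981] q [-0.55  0.53  1.82  0.08  0.77 -1.98] F [-0.3  0.2 -0.5] T [-0.02  0.04  0.01] gap 0.1
tip [ 0.497  -0.1529  0.0886] org [ 0.4954 -0.1543  0.1225]
depth mm 1.9 box-frame tip-kw mm [ 0.1 -0.4] tilt x,y 0.039 0.048 F box -0.3 0.2 -0.5
```

Emit:
{"op": "jog_arm", "data": {
  "commands": [
    [5,0,0,-0.2,0],
    [5,0,0,-0.2,0],
    [5,0,0,-0.1,0]
  ]
}}

```text
t: 13.83
tcp_pos: [0.4959, -0.1548, 0.122]
tool_rot: [0.1, 0.994, 0.022, 0.023]
force: [0.6, -0.1, -0.5]
finger_gap: 0.102
```

```bash
python3 -c "
from h import *
kk()"
```

```text
t 13.83 tcp [ 0.4959 -0.1548  0.122 ] hold [ 0.495  -0.1555  0.1406] jawdir 1.3713 z [ 0.0494  0.0385 -0.998 ] q [-0.55  0.54  1.82  0.09  0.76 -1.98] F [ 0.6 -0.1 -0.5] T [-0.04 -0.02  0.02] gap 0.102
tip [ 0.4978 -0.1533  0.0832] org [ 0.4961 -0.1546  0.1172]
depth mm 7.3 box-frame tip-kw mm [ 1.  -0.6] tilt x,y 0.041 0.048 F box 0.6 0.0 -0.5
```

Emit:
{"op": "jog_arm", "data": {
  "commands": [
    [5,0,0.05,-0.15,0],
    [5,0,0.03,-0.15,0],
    [5,0,0.03,-0.1,0],
    [5,0,0,-0.1,0]
  ]
}}

```text
t: 14.17
tcp_pos: [0.4963, -0.1541, 0.1177]
tool_rot: [0.1, 0.995, 0.021, 0.023]
force: [-3.4, 0.3, 12.5]
finger_gap: 0.1
```

```bash
python3 -c "
from h import *
kk()"
```

```text
t 14.17 tcp [ 0.4963 -0.1541  0.1177] hold [ 0.4954 -0.1548  0.1364] jawdir 1.3717 z [ 0.0503  0.0375 -0.998 ] q [-0.55  0.55  1.83  0.09  0.74 -1.98] F [-3.4  0.3 12.5] T [ 0.22  0.39 -0.01] gap 0.1
tip [ 0.4983 -0.1527  0.079 ] org [ 0.4966 -0.154   0.1129]
depth mm 11.5 box-frame tip-kw mm [1.3 0.1] tilt x,y 0.042 0.047 F box -3.4 -0.4 12.5
```

Emit:
{"op": "jog_arm", "data": {
  "commands": [
    [5,0.25,-0.05,-0.05,0],
    [5,-0.25,0.05,-0.05,0],
    [5,-0.25,0.05,-0.05,0],
    [5,0.25,-0.05,-0.05,0]
  ]
}}

```text
t: 14.5
tcp_pos: [0.4968, -0.1543, 0.117]
tool_rot: [0.1, 0.994, 0.021, 0.025]
force: [-5.0, -0.2, 5.8]
finger_gap: 0.103
```

```bash
python3 -c "
from h import *
kk()"
```

```text
t 14.5 tcp [ 0.4968 -0.1543  0.117 ] hold [ 0.4958 -0.1549  0.1356] jawdir 1.3717 z [ 0.0533  0.0362 -0.9979] q [-0.55  0.55  1.83  0.09  0.74 -1.99] F [-5.  -0.2  5.8] T [-0.16  1.03  0.01] gap 0.103
tip [ 0.4988 -0.1529  0.0782] org [ 0.497  -0.1541  0.1122]
depth mm 12.3 box-frame tip-kw mm [1.9 0. ] tilt x,y 0.045 0.046 F box -4.9 -1.2 5.8
```

Emit:
{"op": "jog_arm", "data": {
  "commands": [
    [5,-0.25,0.05,-0.08,0],
    [5,-0.2,0.04,-0.08,0],
    [5,0.25,-0.05,-0.08,0],
    [5,0.2,-0.04,-0.08,0],
    [5,-0.25,0.05,-0.08,0],
    [5,-0.2,0.04,-0.08,0]
  ]
}}

```text
t: 15.0
tcp_pos: [0.4956, -0.1544, 0.1142]
tool_rot: [0.101, 0.994, 0.02, 0.029]
force: [3.3, 2.9, 7.5]
finger_gap: 0.105
```

```bash
python3 -c "
from h import *
kk()"
```

```text
t 15.0 tcp [ 0.4956 -0.1544  0.1142] hold [ 0.4945 -0.155   0.1328] jawdir 1.3704 z [ 0.0618  0.0333 -0.9975] q [-0.55  0.55  1.84  0.09  0.72 -1.99] F [3.3 2.9 7.5] T [ 0.55 -0.82  0.02] gap 0.105
tip [ 0.498  -0.1531  0.0755] org [ 0.4959 -0.1542  0.1094]
depth mm 15.0 box-frame tip-kw mm [ 1.1 -0.4] tilt x,y 0.054 0.045 F box 2.7 3.5 7.5
```

Emit:
{"op": "jog_arm", "data": {
  "commands": [
    [5,0.25,-0.05,-0.08,0],
    [5,0.2,-0.04,-0.08,0]
  ]
}}

```text
t: 15.17
tcp_pos: [0.4978, -0.1543, 0.1129]
tool_rot: [0.1, 0.994, 0.02, 0.027]
force: [-2.6, -0.7, 5.7]
finger_gap: 0.103
```

```bash
python3 -c "
from h import *
kk()"
```

```text
t 15.17 tcp [ 0.4978 -0.1543  0.1129] hold [ 0.4968 -0.155   0.1316] jawdir 1.3717 z [ 0.0568  0.0351 -0.9978] q [-0.55  0.56  1.83  0.09  0.72 -1.99] F [-2.6 -0.7  5.7] T [-0.11  0.52  0.02] gap 0.103
tip [ 0.5    -0.153   0.0742] org [ 0.4981 -0.1542  0.1081]
depth mm 16.3 box-frame tip-kw mm [3.1 0.1] tilt x,y 0.049 0.046 F box -2.4 -1.2 5.7
```

Emit:
{"op": "jog_arm", "data": {
  "commands": [
    [5,-0.25,0.07,-0.1,0],
    [5,-0.2,0.06,-0.1,0],
    [5,0.25,-0.03,-0.1,0],
    [5,0.2,-0.02,-0.1,0],
    [5,-0.25,0.07,-0.1,0],
    [5,-0.2,0.06,-0.1,0],
    [5,0.2,-0.03,-0.1,0],
    [5,0.2,-0.02,-0.1,0]
  ]
}}

```text
t: 15.83
tcp_pos: [0.4981, -0.1535, 0.1062]
tool_rot: [0.1, 0.994, 0.019, 0.028]
force: [-2.1, -1.3, 1.0]
finger_gap: 0.099
```

```bash
python3 -c "
from h import *
kk()"
```

```text
t 15.83 tcp [ 0.4981 -0.1535  0.1062] hold [ 0.497  -0.1541  0.1249] jawdir 1.3721 z [ 0.0587  0.0332 -0.9977] q [-0.55  0.57  1.84  0.09  0.7  -1.99] F [-2.1 -1.3  1. ] T [-0.16  0.48  0.02] gap 0.099
tip [ 0.5004 -0.1522  0.0675] org [ 0.4984 -0.1534  0.1014]
depth mm 23.0 box-frame tip-kw mm [3.3 0.9] tilt x,y 0.051 0.044 F box -1.8 -1.7 1.0
```

Emit:
{"op": "jog_arm", "data": {
  "commands": [
    [5,-0.15,0.04,-0.2,0],
    [5,-0.1,0.03,-0.2,0],
    [5,0.1,0,-0.2,0],
    [5,0.1,0,-0.15,0]
  ]
}}

```text
t: 16.17
tcp_pos: [0.498, -0.1535, 0.0977]
tool_rot: [0.099, 0.994, 0.019, 0.028]
force: [-1.9, -0.9, 3.9]
finger_gap: 0.1
```

```bash
python3 -c "
from h import *
kk()"
```

```text
t 16.17 tcp [ 0.498  -0.1535  0.0977] hold [ 0.4969 -0.1541  0.1163] jawdir 1.3726 z [ 0.0591  0.032  -0.9977] q [-0.55  0.59  1.84  0.09  0.68 -1.99] F [-1.9 -0.9  3.9] T [-0.31  0.28 -0.06] gap 0.1
tip [ 0.5003 -0.1523  0.0589] org [ 0.4983 -0.1534  0.0929]
depth mm 31.6 box-frame tip-kw mm [3.2 0.9] tilt x,y 0.052 0.043 F box -1.7 -1.2 3.9
```

Emit:
{"op": "jog_arm", "data": {
  "commands": [
    [5,-0.1,0.02,-0.12,0],
    [5,0,0,-0.1,0],
    [5,0,0,-0.08,0]
  ]
}}

```text
t: 16.42
tcp_pos: [0.4979, -0.1538, 0.0952]
tool_rot: [0.1, 0.994, 0.019, 0.029]
force: [-1.6, 1.2, 16.6]
finger_gap: 0.106
```

```bash
python3 -c "
from h import *
kk()"
```

```text
t 16.42 tcp [ 0.4979 -0.1538  0.0952] hold [ 0.4968 -0.1543  0.1138] jawdir 1.3725 z [ 0.0609  0.0313 -0.9977] q [-0.55  0.59  1.85  0.09  0.67 -1.99] F [-1.6  1.2 16.6] T [0.13 0.36 0.03] gap 0.106
tip [ 0.5003 -0.1525  0.0565] org [ 0.4982 -0.1536  0.0904]
depth mm 34.0 box-frame tip-kw mm [3.2 0.6] tilt x,y 0.053 0.043 F box -1.8 0.8 16.6
```

Emit:
{"op": "jog_arm", "data": {
  "commands": [
    [5,0,0,-0.1,0],
    [5,0,0,-0.1,0]
  ]
}}

```text
t: 16.58
tcp_pos: [0.4979, -0.1537, 0.0952]
tool_rot: [0.099, 0.994, 0.019, 0.029]
force: [-1.4, 0.3, 11.3]
finger_gap: 0.1
```

```bash
python3 -c "
from h import *
kk()
p=snapshot('scene')
for nm in ('round_key','key_head','keyway'): print(nm,[(np.round(d['centre'],4),round(d['score'],2)) for d in models.pinpoint(p,nm)[:1]])
k=proj(p,[.4965,-.152,.1])[0];x,y=(k-33).astype(int);cv2.imwrite('pics/c4.png',cv2.resize(p['image'][y:y+66,x:x+66,::-1],None,fx=8,fy=8,interpolation=2))"
```

```text
t 16.58 tcp [ 0.4979 -0.1537  0.0952] hold [ 0.4967 -0.1543  0.1139] jawdir 1.373 z [ 0.0613  0.0311 -0.9976] q [-0.55  0.59  1.85  0.09  0.67 -1.99] F [-1.4  0.3 11.3] T [0.04 0.22 0.02] gap 0.1
tip [ 0.5003 -0.1525  0.0565] org [ 0.4982 -0.1536  0.0905]
depth mm 34.0 box-frame tip-kw mm [3.2 0.6] tilt x,y 0.054 0.043 F box -1.4 -0.0 11.3
round_key [(array([ 0.4977, -0.1534,  0.0939]), 0.62)]
key_head [(array([ 0.4979, -0.1563,  0.1081]), 0.47)]
keyway []
```

View pics/c4.png

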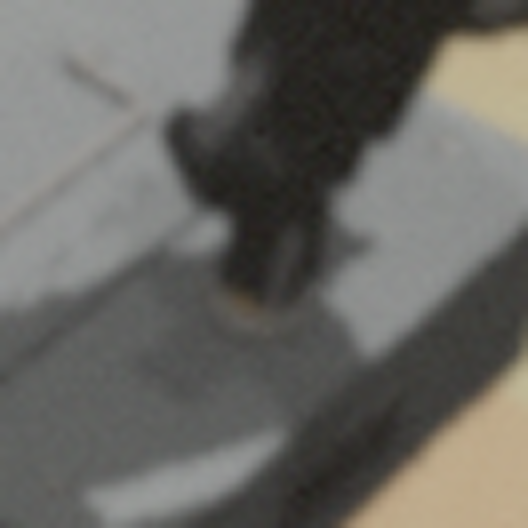

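Emit:
{"op": "jog_arm", "data": {
  "commands": [
    [0,0,0,-0.05,-0.1],
    [0,0,0,-0.05,-0.12],
    [0,0,0,-0.05,-0.12],
    [0,0,0,-0.05,-0.12],
    [0,0,0,-0.05,-0.12]
  ],
  "squeeze": 100
}}

```text
t: 17.2
tcp_pos: [0.4975, -0.1536, 0.0955]
tool_rot: [0.39, 0.92, 0.009, 0.034]
force: [0.1, -1.1, 6.4]
finger_gap: 0.1
```

```bash
python3 -c "
from h import *
kk()"
```

```text
t 17.2 tcp [ 0.4975 -0.1536  0.0955] hold [ 0.4962 -0.1534  0.1141] jawdir 0.7709 z [ 0.0689 -0.0095 -0.9976] q [-0.53  0.58  1.86  0.05  0.63 -1.34] F [ 0.1 -1.1  6.4] T [ 0.09 -0.    0.1 ] gap 0.1
tip [ 0.5001 -0.154   0.0568] org [ 0.4978 -0.1536  0.0907]
depth mm 33.7 box-frame tip-kw mm [ 3.4 -0.8] tilt x,y 0.069 0.004 F box 0.3 -1.0 6.4
```

Emit:
{"op": "jog_arm", "data": {
  "commands": [
    [0,0,0,-0.05,-0.12],
    [0,0,0,-0.05,-0.12],
    [0,0,0,-0.05,-0.12],
    [0,0,0,-0.05,-0.12],
    [0,0,0,-0.05,-0.12],
    [0,0,0,-0.05,-0.12],
    [0,0,0,-0.05,-0.12],
    [0,0,0,-0.05,-0.1]
  ]
}}

```text
t: 17.87
tcp_pos: [0.4972, -0.1529, 0.0955]
tool_rot: [0.777, 0.629, -0.008, 0.035]
force: [-0.6, -0.5, 6.5]
finger_gap: 0.097
```

```bash
python3 -c "
from h import *
kk()
p=snapshot('scene')
cv2.imwrite('pics/c5.png',cv2.resize(p['image'][110:240,260:400,::-1],None,fx=4.5,fy=4.5,interpolation=2))"
```

```text
t 17.87 tcp [ 0.4972 -0.1529  0.0955] hold [ 0.4966 -0.1517  0.1141] jawdir -0.2085 z [ 0.0315 -0.0655 -0.9974] q [-0.49  0.59  1.85 -0.07  0.65 -0.22] F [-0.6 -0.5  6.5] T [ 0.13 -0.08  0.17] gap 0.097
tip [ 0.4984 -0.1554  0.0568] org [ 0.4973 -0.1532  0.0907]
depth mm 33.7 box-frame tip-kw mm [ 2.  -2.6] tilt x,y 0.044 -0.058 F box -0.5 -0.6 6.5
```

View pics/c5.png

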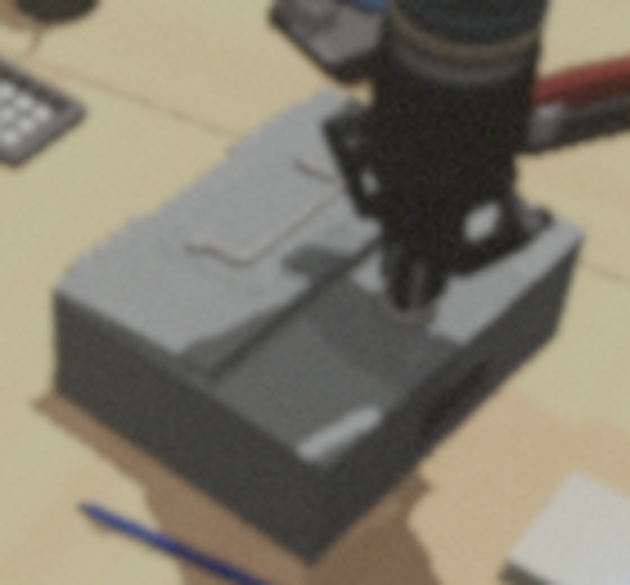

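Emit:
{"op": "jog_arm", "data": {
  "commands": [
    [0,0,0,-0.05,-0.07],
    [0,0,0,-0.05,-0.03]
  ]
}}

```text
t: 18.08
tcp_pos: [0.4972, -0.1528, 0.0955]
tool_rot: [0.809, 0.587, -0.011, 0.035]
force: [-0.4, -0.2, 6.0]
finger_gap: 0.096
```

```bash
python3 -c "
from h import *
kk()
p=snapshot('scene'); p2=snapshot('scene')
kk()
print([(n,[(np.round(d['centre'],4),round(d['score'],2)) for d in models.pinpoint(p2,n)[:2]]) for n in ('square_key','lobed_key','round_key','pen')])
a=cv2.imread('pics/scene0.png')[125:225,262:362];b=p2['image'][125:225,262:362,::-1]
cv2.imwrite('pics/c6.png',np.hstack([cv2.resize(i,None,fx=4,fy=4,interpolation=2) for i in (a,b)]))"
```

```text
t 18.08 tcp [ 0.4972 -0.1528  0.0955] hold [ 0.4968 -0.1515  0.1141] jawdir -0.3145 z [ 0.0244 -0.0694 -0.9973] q [-0.48  0.59  1.84 -0.08  0.66 -0.1 ] F [-0.4 -0.2  6. ] T [ 0.11 -0.14  0.16] gap 0.096
tip [ 0.4982 -0.1555  0.0568] org [ 0.4973 -0.1531  0.0907]
depth mm 33.7 box-frame tip-kw mm [ 1.7 -2.7] tilt x,y 0.038 -0.063 F box -0.4 -0.3 6.0
t 18.18 tcp [ 0.4972 -0.1528  0.0955] hold [ 0.4968 -0.1515  0.1141] jawdir -0.3121 z [ 0.0246 -0.0694 -0.9973] q [-0.48  0.59  1.84 -0.08  0.66 -0.11] F [-0.4 -0.8  6. ] T [ 0.09 -0.08  0.15] gap 0.093
tip [ 0.4982 -0.1555  0.0568] org [ 0.4973 -0.1531  0.0907]
depth mm 33.7 box-frame tip-kw mm [ 1.7 -2.7] tilt x,y 0.038 -0.063 F box -0.2 -0.8 6.0
[('square_key', [(array([0.5769, 0.1843, 0.0499]), 0.49), (array([5.140e-01, 1.677e-01, 1.000e-04]), 0.44)]), ('lobed_key', [(array([0.5775, 0.1335, 0.0471]), 0.61)]), ('round_key', [(array([ 0.4975, -0.1541,  0.0939]), 0.56)]), ('pen', [(array([ 0.5415, -0.0031, -0.0006]), 0.69), (array([0.6685, 0.1562, 0.0012]), 0.51)])]
```

View pics/c6.png

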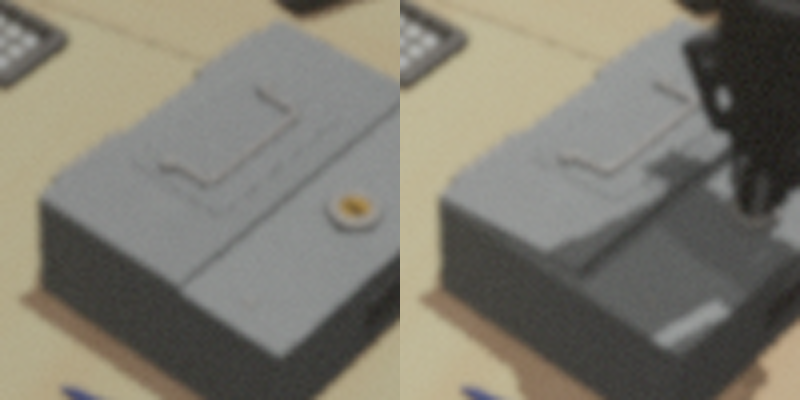

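```bash
python3 -c "
from h import *
kk();print(workorder.sign_off())"
```

```text
t 18.38 tcp [ 0.4972 -0.1528  0.0955] hold [ 0.4968 -0.1515  0.1141] jawdir -0.3118 z [ 0.0248 -0.0692 -0.9973] q [-0.48  0.59  1.84 -0.08  0.66 -0.11] F [ 0.7 -0.   7.5] T [ 0.14 -0.03  0.15] gap 0.097
tip [ 0.4982 -0.1555  0.0568] org [ 0.4973 -0.1531  0.0907]
depth mm 33.7 box-frame tip-kw mm [ 1.7 -2.7] tilt x,y 0.038 -0.063 F box 0.7 0.1 7.5
the job is handed in; nothing more can be done
None
```

I drew the round key from the block and worked it past both pins by swaying it sideways. I pushed it home, turned it clockwise and handed the job in at 18.4 s, still holding it turned. Sign-off gives no verdict, so whether the run passed is not confirmed.

**Insertion:** The highest vertical force I read at a stop was about 17 N. I read forces only at the ends of moves, so a brief higher peak is possible. The key then stopped firmly, with the shoulder within 2 mm of collar height by my estimate.

**Turn:** The gripper turned about 1.68 rad. The wrist felt a steady 0.15 N m of spring return, and the pose was still. I could not read the lock angle directly. It was inferred from the gripper turn, and the key may have slipped slightly in the pads.

**Lid:** In the last picture the lid's front and its handle look higher than before. The size of the shift fits a quarter turn, but I did not measure the lid angle.

**Other objects:** The networks still place the square key, lobed key and pen where they were at the start. I did not check the eraser and the tin at the end.

**Doubts:**
- **Tilt:** The tool ended tilted about 0.07 rad. The key may share that tilt; the limit is 0.12 rad.
- **Keyway position:** The measurements disagreed by up to about 5 mm, so I used a value near the middle. The key went in at the first try.

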